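# Open the tea cupboard's latched gate

## Task

Open the small wooden tea cupboard so that the crockery inside can be reached: ease its gate in until the latch bar comes out from under the beak of the hooked keeper, lift the bar out by its knob, and swing the gate wide open, square to the cupboard's front. Feel your way and never force the bar against the keeper; let the bar back down, leave the gate standing still, and disturb nothing else.

Things in the scene. Friction and masses are not known exactly. Their poses are not given: they have to be found in the camera images.
- cupboard: (All sizes in mm.) Wooden tea cupboard, 220 deep (x), 330 wide (y), 270 high, fixed; origin under its centre; its front faces its -x, 110 from the origin. A post 40 wide at each end of the front; the slatted gate is inset between them, hinged at the +y post. The hooked keeper (the bar's catch) is on the -y post, 155 to -y of the origin, its centre 228 high.
- hinge (a point): Point on the gate's vertical hinge line, in the front face, at the bar's height (228 above the step). The gate (246 wide, 222 high, 16 thick, about 0.7 kg) reaches from here along this frame's -y; its -x is out of the gate's face. The frame turns with the gate.
- gate_angle (a joint): Gate, rad: 0 as it stands latched, grows as it swings out (clockwise from above), stop at 1.9; it can be pushed in past 0, to about -0.055. It stays where left; swinging it takes about 1 N at the knob, which swings on a circle about the hinge line also when the gate is pressed in. Too coarse to place the bar in the keeper.
- latch_bar: Flat steel bar, 6 thick, 14 high, 205 long, level on the gate's face at rest, 19 clear of it; falls shut by its weight. Origin: its pivot, 105 from the hinge line, in the gate's face; its end lies 190 along -y. At 175 it lies in the keeper: a U open at the top, 22 wide inside, with back wall, lip in front, and a beak inward from the lip over the bar, mouth 8 wide at the back wall.
- knob (a point): Middle of the bar's round brass lifting knob: 18 in diameter, 28 long, axis square to the gate's face, its middle 50 out from the face, 125 along the bar from the pivot and 230 from the hinge line, 228 high at rest, 42 below the roof's top. Take it from above, one finger to each side along the gate; it is fixed to the bar and rolls between the fingers as the bar lifts, so hold it lightly (about 14 N). Its -x points out of the gate.
- bar_angle (a joint): Latch bar, rad: 0 level at rest; grows as its free end rises, stop (staple) at 0.24. Under the beak it rises only 2 mm at the keeper. Clear of the keeper from 0.14 (17 mm up at the knob). The keeper is screwed on by hand: the bar must go in there 1 to 13 mm, not known beforehand, to be free; 2 mm more and it meets the back wall. Lifting the bare bar takes 1 to 2 N at the knob, up to 10 N with the grip's and the keeper's friction. Over 10 N on the keeper is forcing.
- tray: Oval stainless tray, 400 by 240, 15 high, carrying the teapot and the glasses; a bystander to leave alone; origin under its centre.
- glass1: Gold-rimmed tea glass on the tray, 58 wide, 88 high; bystander; origin under its centre.
- glass2: A second tea glass like glass1; bystander.
- glass3: A third tea glass like glass1; bystander.
- teapot: White ceramic teapot on the tray, 220 over spout and handle, 140 high; bystander; origin under its belly's centre.
- canister: Steel sugar canister with clip clasp, 96 wide, 123 high; bystander; origin under its centre.
- spoon_block: Wooden block 110 by 50 by 45 with two upright teaspoons, 165 high in all; bystander; origin under its centre.
- blue_bowl: Blue bowl 96 wide, 50 high, inside the cupboard; bystander; origin under its centre.
- tea_jar: White jar 72 wide, 120 high, inside the cupboard; bystander; origin under its centre.

How it is judged:
By the outcome, as a careful person would: the job done as asked, in the order asked, and still so for the second after the job is handed in, with the robot touching nothing.
It also fails if it takes over 72 s, if anything falls off the work surface, if the arm or the gripper's body presses on something with over 40 N, if the wrist force passes 120 N, or if a joint passes its speed limit or range.

## Robot

A 6-joint arm with a two-finger parallel gripper is mounted at the origin on the work surface. World frame = base frame: x ahead of the robot, y to its left, z up, the work surface at z = 0. Lengths are in mm, angles in rad, forces in N, time in s.
With the tool pointing down it reaches from about 275 to 1000 mm from the base axis. Payload 8.4 kg.
Tool frame: the origin (TCP) lies at the very end of the fingers, on their centre line; the grasp point (between the pads) lies behind it (r.grip_point_offset is the x of the grasp point in the tool frame, in mm); x points along the fingers, z is the direction in which the jaws open and shut, and the axes are right-handed (so a half turn about x gives the same grasp; the last joint's range is limited). The gripper opens to 85 mm and grips with 20 to 120 N. Pads are 22 mm wide; open, the fingers measure 114 mm over their backs; the gripper's body (76 mm by 85 mm) begins 54 mm behind the grasp point. The pads swing forward as they close: fully open they stand 13 mm farther back than shut.
Start: joints at [-1.322, 0.353, 1.633, -0, 1.155, -0.002], TCP at [155.11, -605.449, 231.281] pointing down, gripper open.
Joint ranges: [-2.63, 2.63], [-0.92, 2.1], [0.06, 2.66], [-1.3, 4.44], [0, 2.69], [-3.02, 3.02]. Speed limits (rad/s): [2.22, 2.22, 2.79, 3.14, 3.14, 3.14].

## Interface

Orientations are given as [roll, pitch, yaw] about the fixed x, y, z axes, in that order (R = Rz(yaw) Ry(pitch) Rx(roll)).
In Python, from rig import r, vision, order gives the robot as it stands. The module is installed in compiled form; this text tells all that it offers.
- The arm moves only by the tool step_arm, never from a script. Its argument "rows" is a list of rows, each a list of 7 numbers: the shift along the world's x, y, z in mm, then the turn, a rotation vector about the world's x, y, z in rad, then the finger opening in mm, from 0 to 85.4. A call has exactly 8 rows; each row is the pose to reach, as a shift and turn from the pose measured when the call began; what a row does not reach only later rows make up. A row lasts 1/8 s, in which the tool goes at most 62.5 mm and 10.7 degrees, less where a joint would pass 70% of its speed; a pose out of reach is approached as far as the arm can. A call with a gripper value outside its range is refused whole. The fingers move at their own pace and stop on an object; "force" is the grip in N (left out, the last holds). Time passes only in rows, so rows that repeat a pose let the fingers close, or fill a call up. It gives the time, the measured TCP pose, the force and the opening at its end, in the units of the state.
- r.sense(): the state, without advancing time (a new reading comes with each control period).
- vision.grab_frame(name): name is "scene" or "top"; returns (picture, depth): 480x640x3 uint8, red, green, blue; 480x640 float32, mm along the optical axis (not along the pixel's ray), 0 where there is no reading.
- vision.camera_info(name): a dict with "K" (3x3 intrinsics, pixels), "distortion" ([k1, k2, p1, p2, k3] as OpenCV has them; the pictures are not rectified), "origin" and "attitude" of the camera in the world. Camera axes: x right, y down, z forward; pixel columns grow to the right and rows downward; lengths in mm; the calibration is good to about 2 mm. A picture is of the moment at which its call begins. camera_info takes no time and is no camera call.
- order.sign_off(): hands the job in, once; it reports no verdict.
The state is a dict: "clock": time; "qpos": joint angles; "qvel": joint speeds; "joint_efforts": joint torques, N m; "eef_pos": TCP position; "tcp_rot": TCP orientation; "contact_force": force on the tool from outside, world axes, zero at the start; "wrist_torque": the same for the moment, N m; "opening": opening from 0.0 (shut) to 1.0 (fully open).
Only numpy, scipy, OpenCV 4.12 (cv2) and the standard library are available. Lean on these libraries where they do the work, as an engineer would, in place of code of your own. Each camera call takes 0.05 s, during which the arm holds its last target.

## Working session

There is one attempt and no reset: what is moved stays moved. The work goes in short steps, Python scripts to look and compute and a tool call to move; the robot and the scene stay as the last step left them, time stands still between calls to the robot, and variables do not carry over. Pictures are saved under pics/ and viewed, and the job is handed in when it is done.

Besides the shell and the picture viewer there is one more tool, called after "Call:" in YAML: its name, and indented under it one key for each argument. step_arm: Moves the arm, as the interface text tells. Its arguments: {"type":"object","properties":{"rows":{"type":"array"},"force":{"type":"number"}},"required":["rows"]}

```bash
mkdir -p pics
python3 - <<'E'
from rig import r, vision, order
import cv2, numpy as np
print(r.sense(), r.grip_point_offset)
for n in ("scene","top"):
    im,d=vision.grab_frame(n); cv2.imwrite(f"pics/{n}0.png",im[:,:,::-1]); np.save(f"{n}0_d.npy",d); np.save(f"{n}0_i.npy",im)
    print(n,vision.camera_info(n))
E
```

```text
{'clock': 0.0, 'qpos': array([-1.32237221e+00,  3.53587133e-01,  1.63412670e+00,  9.27325619e-07,
        1.15520112e+00, -2.39208638e-03]), 'qvel': array([-0.00047439, -0.00039324,  0.00018382, -0.000816  , -0.00082117,
       -0.00079223]), 'joint_efforts': array([-1.75455050e-03, -6.05257416e+01, -3.42075849e+01, -1.38059215e-05,
        9.18369769e-03,  2.47789437e-06]), 'eef_pos': array([ 155.01162617, -604.98865676,  230.60296644]), 'tcp_rot': array([3.13855934, 1.56947402, 1.81857884]), 'contact_force': array([ 0.48059407,  0.56043748, -0.78594021]), 'wrist_torque': array([-0.0137934 ,  0.01833089, -0.01129478]), 'opening': 0.9958477782885318} -18.700000000000003
scene {'K': array([[490.86292857,   0.        , 314.15572405],
       [  0.        , 490.86292857, 243.43020076],
       [  0.        ,   0.        ,   1.        ]]), 'distortion': array([-0.0765041,  0.       ,  0.       ,  0.       ,  0.       ]), 'origin': array([1240.46404279, -709.52221844,  903.84368579]), 'attitude': array([-2.23263929, -0.02164419,  0.88950032])}
top {'K': array([[452.10513779,   0.        , 323.3528104 ],
       [  0.        , 452.10513779, 245.09945061],
       [  0.        ,   0.        ,   1.        ]]), 'distortion': array([0.03739357, 0.        , 0.        , 0.        , 0.        ]), 'origin': array([ 376.58439373,  -66.86901114, 1178.8736061 ]), 'attitude': array([-2.98914624e+00, -1.54986456e-03, -1.56888281e+00])}
```

View pics/scene0.png

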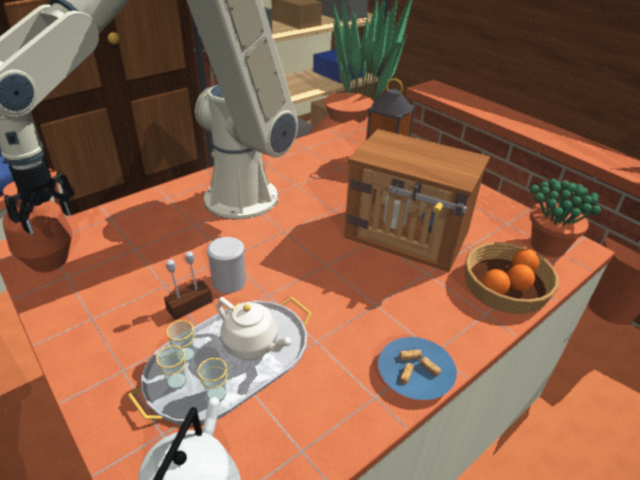

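View pics/top0.png

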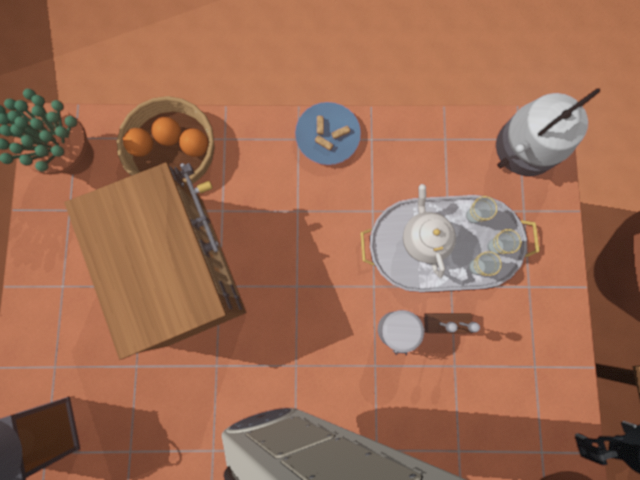

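```bash
cat > h.py <<'E'
import cv2, numpy as np
from scipy.spatial.transform import Rotation as R
from rig import r, vision, order
C={n:vision.camera_info(n) for n in("scene","top")}
def rays(n,uv):
    c=C[n]; uv=np.asarray(uv,float).reshape(-1,1,2)
    p=cv2.undistortPoints(uv,c["K"],c["distortion"]).reshape(-1,2)
    return np.c_[p,np.ones(len(p))]@R.from_euler("xyz",c["attitude"]).as_matrix().T
def atz(n,uv,z):
    d=rays(n,uv); o=C[n]["origin"]; return o+d*((z-o[2])/d[:,2])[:,None]
def cloud(n,D):
    v,u=np.mgrid[0:480,0:640]; d=rays(n,np.c_[u.ravel(),v.ravel()])
    P=(C[n]["origin"]+d*D.reshape(-1,1)); P[D.ravel()<=0]=np.nan
    return P.reshape(480,640,3)
def tri(ua,ub,na="scene",nb="top"):
    A=rays(na,[ua])[0];B=rays(nb,[ub])[0];oa=C[na]["origin"];ob=C[nb]["origin"]
    A/=np.linalg.norm(A);B/=np.linalg.norm(B)
    s=np.linalg.lstsq(np.c_[A,-B],ob-oa,rcond=None)[0]
    a=oa+s[0]*A;b=ob+s[1]*B
    return (a+b)/2,np.linalg.norm(a-b)
def proj(n,P):
    c=C[n]; M=R.from_euler("xyz",c["attitude"]).as_matrix().T
    q,_=cv2.projectPoints(np.asarray(P,float).reshape(-1,1,3),cv2.Rodrigues(M)[0],-M@c["origin"],c["K"],c["distortion"]); return q.reshape(-1,2)
E
python3 - <<'E'
from h import *
np.set_printoptions(precision=1,suppress=True)
for n in("top","scene"):
    im=np.load(f"{n}0_i.npy");P=cloud(n,np.load(f"{n}0_d.npy"))
    print(n,"table z",np.nanmedian(P[...,2]))
    m=((P[...,2]>262)&(P[...,2]<280)).astype(np.uint8)
    k,l,s,c=cv2.connectedComponentsWithStats(m); 
    # component near cupboard
    best=None
    for i in range(1,k):
        if s[i,4]>3000:
            pts=P[l==i]; print(i,s[i],np.nanmean(pts,0),pts.std(0)); 
            cs=max(cv2.findContours((l==i).astype(np.uint8),cv2.RETR_EXTERNAL,cv2.CHAIN_APPROX_NONE)[0],key=cv2.contourArea)
            w=atz(n,cs.reshape(-1,2),270)[:,:2].astype(np.float32)
            rc=cv2.minAreaRect(w);print(rc,cv2.boxPoints(rc))
    hsv=cv2.cvtColor(im,cv2.COLOR_RGB2HSV)
    win=(slice(170,205),slice(185,225)) if n=="top" else (slice(195,220),slice(425,455))
    mm=np.zeros((480,640),bool);mm[win]=((hsv[win][...,0]>15)&(hsv[win][...,0]<32)&(hsv[win][...,1]>110)&(hsv[win][...,2]>130))
    k,l,s,c=cv2.connectedComponentsWithStats(mm.astype(np.uint8)); print([(s[i],c[i],np.nanmean(P[l==i],0)) for i in range(1,k) if s[i,4]>8])
    x=cv2.resize(im[160:320,60:260] if n=="top" else im[120:280,330:500],None,fx=4 if n=="top" else 4,fy=3.7,interpolation=cv2.INTER_CUBIC)
    cv2.imwrite(f"pics/{n}0z.png",x[:,:,::-1][:600])
E
```

```text
top table z 0.07801250872603305
1 [   64   163   162   197 18728] [486.2 292.4 270.3] [94.2 70.3  1.7]
((490.44671630859375, 293.06781005859375), (342.89984130859375, 222.48077392578125), 23.08988380432129) [[289.1 328.2]
 [376.4 123.5]
 [691.8 258. ]
 [604.5 462.6]]
[(array([197, 181,  15,  11, 104], dtype=int32), array([204.5, 186. ]), array([650.7, 188.4, 231. ]))]
scene table z 0.02835917866048021
22 [ 348  130  141   64 4841] [504.4 282.6 269.2] [94.3 72.2  1.8]
((497.2225341796875, 283.8226318359375), (343.46038818359375, 232.55630493164062), 23.446928024291992) [[293.4 322.2]
 [385.9 108.8]
 [701.  245.5]
 [608.5 458.8]]
[(array([434, 203,   9,   8,  53], dtype=int32), array([438.3, 206.3]), array([648.3, 192.3, 228.4]))]
```

```bash
ls pics
```

```text
scene0.png
scene0z.png
top0.png
top0z.png
```

View pics/scene0z.png

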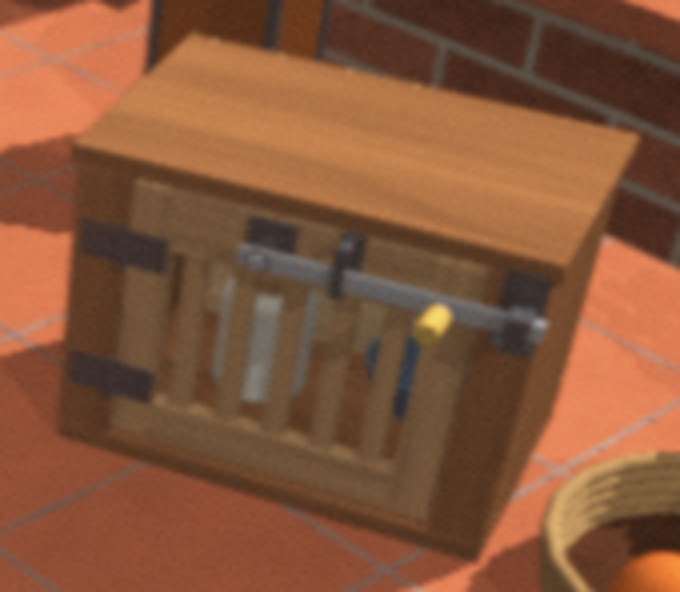

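View pics/top0z.png

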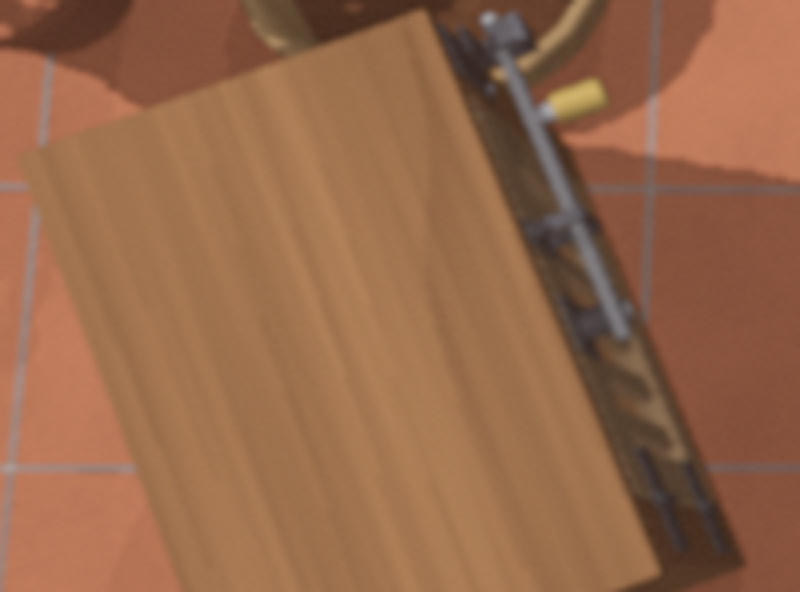

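Run:
```python
from h import *
np.set_printoptions(precision=1,suppress=True)
im=np.load("top0_i.npy");P=cloud("top",np.load("top0_d.npy"))
hsv=cv2.cvtColor(im,cv2.COLOR_RGB2HSV)
m=((P[...,2]>260)&(P[...,2]<280)&(hsv[...,1]>90)&(hsv[...,2]>110)).astype(np.uint8)
m=cv2.morphologyEx(m,cv2.MORPH_OPEN,np.ones((7,7)))
k,l,s,c=cv2.connectedComponentsWithStats(m);i=1+np.argmax(s[1:,4])
cs=max(cv2.findContours((l==i).astype(np.uint8),cv2.RETR_EXTERNAL,cv2.CHAIN_APPROX_NONE)[0],key=cv2.contourArea)
rc=cv2.minAreaRect(atz("top",cs.reshape(-1,2),270)[:,:2].astype(np.float32));print(rc,cv2.boxPoints(rc))
c3=atz("top",[(167,163),(65.5,202),(225,315.4),(122.5,356.5)],270);print(c3[:,:2])
for a,b in((0,2),(1,3),(1,0),(3,2)):
    d=(c3[b]-c3[a])[:2];print(np.linalg.norm(d),np.degrees(np.arctan2(d[1],d[0])))
s3=atz("scene",[(330+75/4,120+148/3.7),(330+190/4,120+35/3.7),(330+562/4,120+268/3.7),(330+638/4,120+135/3.7)],270);print("scene",s3[:,:2])
for a,b in((0,2),(1,3),(1,0),(3,2)):
    d=(s3[b]-s3[a])[:2];print(np.linalg.norm(d),np.degrees(np.arctan2(d[1],d[0])))
print("knob",tri((438.3,206.3),(204.5,186)), atz("top",[(204.5,186)],231))
```

```text
((490.28436279296875, 294.1844177246094), (342.21307373046875, 220.37356567382812), 23.035274505615234) [[289.7 328.6]
 [375.9 125.8]
 [690.9 259.7]
 [604.6 462.5]]
[[688.2 257.4]
 [603.9 457.4]
 [374.9 126.5]
 [296.7 321.4]]
339.51879099877 -157.32898343988353
336.0407765728377 -156.11681766514343
217.07099028045874 -67.14906226704213
209.98071210242819 -68.11254961124108
scene [[388.6 119.3]
 [296.5 321.2]
 [693.1 251.7]
 [608.  455.7]]
331.97601694389215 23.492314203570174
339.22153946687035 23.360206215563323
221.88970402079903 -65.47839816586806
221.09576785995978 -67.35219275252753
knob (array([650.6, 188.5, 231.3]), np.float64(0.19548946158859937)) [[650.6 188.5 231. ]]
```

```bash
cat >> h.py <<'E'
np.set_printoptions(precision=2,suppress=True)
u0=np.array([np.cos(np.radians(23.1)),np.sin(np.radians(23.1)),0]); out0=np.array([u0[1],-u0[0],0])
def st(goal=None,yaw=None):
    s=r.sense();M=R.from_euler("xyz",s["tcp_rot"]).as_matrix()
    print("t",round(s["clock"],2),"pos",s["eef_pos"],"F",s["contact_force"],"T",s["wrist_torque"],"op",round(s["opening"]*85.4,1),"jawyaw",np.degrees(np.arctan2(M[1,2],M[0,2])),"toolx",M[:,0],"q",s["qpos"])
    F=s["contact_force"];print("F along u,out,z:",F@u0,F@out0,F[2])
    if goal is not None:
        print("shift",np.array(goal)-s["eef_pos"])
    if yaw is not None:
        a=np.radians(yaw)
        for k in(0,np.pi):
            z=np.array([np.cos(a+k),np.sin(a+k),0]);x=np.array([0,0,-1.]);G=np.c_[x,np.cross(z,x),z]
            print("rotvec",R.from_matrix(G@M.T).as_rotvec())
    return s
E
python3 - <<'E'
from h import *
st([650,188,300],23.1)
for n in ("top",):
    P=cloud(n,np.load(f"{n}0_d.npy"))
    print([P[v,u] for v,u in((330,402),(240,430),(247,363),(325,465),(110,560),(135,330),(140,185))])
E
```

```text
t 0.1 pos [ 155.01 -605.03  230.61] F [-0.34 -0.24 -0.77] T [-0.02 -0.03 -0.01] op 85.3 jawyaw -75.63198194381006 toolx [-0.  0. -1.] q [-1.32  0.35  1.63  0.    1.16 -0.  ]
F along u,out,z: -0.40526343622558214 0.08781236167632413 -0.774194806322197
shift [494.99 793.03  69.39]
rotvec [-0.   -0.    1.72]
rotvec [-0.    0.   -1.42]
[array([ 342.32, -248.95,  122.21]), array([ 551.34, -319.88,  124.2 ]), array([ 547.9 , -169.88,   33.23]), array([ 353.54, -404.47,   86.  ]), array([ 844.19, -611.15,  186.71]), array([856.59, -85.72,  13.95]), array([813.58, 282.46,  81.48])]
```

Call:
step_arm:
  rows:
    - [0, 0, 50, 0, 0, 0.05, 34]
    - [10, 16, 100, 0, 0, 0.15, 34]
    - [36, 58, 120, 0, 0, 0.3, 34]
    - [66, 106, 120, 0, 0, 0.45, 34]
    - [96, 154, 120, 0, 0, 0.6, 34]
    - [128, 206, 120, 0, 0, 0.75, 34]
    - [160, 256, 120, 0, 0, 0.9, 34]
    - [190, 306, 120, 0, 0, 1.05, 34]
  force: 20

```text
clock: 1.1
eef_pos: [345.6, -297.2, 350.5]
tcp_rot: [3.055, 1.57, 2.79]
contact_force: [0.6, 0.6, 0.0]
opening: 0.402
```

Call:
step_arm:
  rows:
    - [32, 51, 0, 0, 0, 0.1, 34]
    - [64, 102, 0, 0, 0, 0.2, 34]
    - [96, 153, 0, 0, 0, 0.3, 34]
    - [128, 205, 0, 0, 0, 0.4, 34]
    - [160, 256, 0, 0, 0, 0.5, 34]
    - [192, 308, 0, 0, 0, 0.6, 34]
    - [224, 360, 0, 0, 0, 0.67, 34]
    - [256, 410, 0, 0, 0, 0.67, 34]

```text
clock: 2.1
eef_pos: [602.2, 114.8, 350.2]
tcp_rot: [3.122, 1.569, -2.755]
contact_force: [1.3, -0.1, 0.4]
opening: 0.397
```

Run:
```python
from h import *
st([650.5,188.3,270],23.1)
```

```text
t 2.1 pos [602.21 114.76 350.16] F [ 1.28 -0.14  0.44] T [-0.06 -0.12 -0.  ] op 33.9 jawyaw 23.270085528144303 toolx [-0. -0. -1.] q [ 0.19  0.25  1.51 -0.    1.38 -0.22]
F along u,out,z: 1.1224269020583366 0.6326514652433206 0.43989300561123973
shift [ 48.29  73.54 -80.16]
rotvec [ 0. -0. -0.]
rotvec [0.   0.   3.14]
```

Call:
step_arm:
  rows:
    - [16, 25, 0, 0, 0, 0, 34]
    - [32, 50, 0, 0, 0, 0, 34]
    - [48, 73.5, -10, 0, 0, 0, 34]
    - [48.3, 73.5, -30, 0, 0, 0, 34]
    - [48.3, 73.5, -50, 0, 0, 0, 34]
    - [48.3, 73.5, -65, 0, 0, 0, 34]
    - [48.3, 73.5, -75, 0, 0, 0, 34]
    - [48.3, 73.5, -80, 0, 0, 0, 34]

```text
clock: 3.1
eef_pos: [650.4, 187.9, 269.7]
tcp_rot: [3.127, 1.569, -2.75]
contact_force: [-0.5, 0.3, -0.4]
opening: 0.402
```

Run:
```python
from h import *
s=st([650.5,188.3,270],23.1)
ims=[]
for n in("scene","top"):
    im,d=vision.grab_frame(n)
    for p,c in((s["eef_pos"],(255,0,0)),([650.6,188.3,228],(0,255,0))):
        q=proj(n,p)[0];print(n,q);cv2.circle(im,tuple(int(a) for a in q),1,c,-1)
    x=im[110:260,340:500] if n=="scene" else im[130:280,140:300]
    ims.append(cv2.resize(x,(400,375),interpolation=cv2.INTER_CUBIC))
cv2.imwrite("pics/a1.png",np.hstack(ims)[:,:,::-1])
```

```text
t 3.1 pos [650.36 187.88 269.75] F [-0.45  0.34 -0.38] T [ 0.   -0.01  0.04] op 34.4 jawyaw 23.247150506525337 toolx [-0. -0. -1.] q [ 0.28  0.4   1.47 -0.    1.27 -0.13]
F along u,out,z: -0.28375103910780225 -0.4897914726195037 -0.37607253602690116
shift [0.14 0.42 0.25]
rotvec [ 0. -0. -0.]
rotvec [0.   0.   3.14]
scene [440.72 193.31]
scene [437.97 207.42]
top [199.95 180.85]
top [204.96 186.4 ]
```

View pics/a1.png

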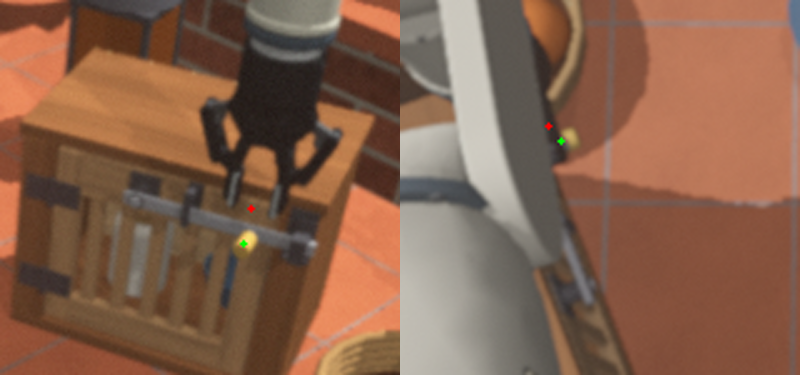

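Call:
step_arm:
  rows:
    - [0, 0, -10, 0, 0, 0, 34]
    - [0, 0, -22, 0, 0, 0, 34]
    - [0, 0, -34, 0, 0, 0, 34]
    - [0, 0, -44, 0, 0, 0, 34]
    - [0, 0, -52, 0, 0, 0, 34]
    - [0, 0, -57, 0, 0, 0, 34]
    - [0, 0, -60, 0, 0, 0, 34]
    - [0, 0, -61.5, 0, 0, 0, 34]

```text
clock: 4.2
eef_pos: [650.5, 188.1, 208.5]
tcp_rot: [3.135, 1.569, -2.742]
contact_force: [-0.1, 0.0, -0.0]
opening: 0.399
```

Run:
```python
from h import *
s=st([650.5,188.3,208],23.1)
ims=[]
for n in("scene","top"):
    im,d=vision.grab_frame(n)
    x=im[110:260,340:500] if n=="scene" else im[130:280,140:300]
    ims.append(cv2.resize(x,(400,375),interpolation=cv2.INTER_CUBIC))
cv2.imwrite("pics/a2.png",np.hstack(ims)[:,:,::-1])
```

```text
t 4.2 pos [650.55 188.06 208.53] F [-0.11  0.03 -0.02] T [-0.03  0.02 -0.09] op 34.1 jawyaw 23.25307623012706 toolx [-0. -0. -1.] q [ 0.28  0.45  1.53 -0.    1.16 -0.13]
F along u,out,z: -0.08624178694020676 -0.06746536365673624 -0.020554741915091948
shift [-0.05  0.24 -0.53]
rotvec [ 0. -0. -0.]
rotvec [0.   0.   3.14]
```

View pics/a2.png

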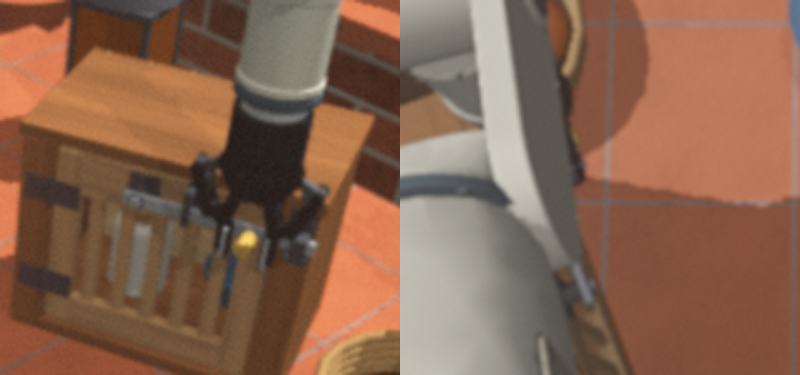

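Call:
step_arm:
  rows:
    - [0, 0, 0, 0, 0, 0, 28]
    - [0, 0, 0, 0, 0, 0, 24]
    - [0, 0, 0, 0, 0, 0, 20]
    - [0, 0, 0, 0, 0, 0, 18]
    - [0, 0, 0, 0, 0, 0, 16]
    - [0, 0, 0, 0, 0, 0, 14]
    - [0, 0, 0, 0, 0, 0, 12]
    - [0, 0, 0, 0, 0, 0, 10]
  force: 14

```text
clock: 5.3
eef_pos: [649.7, 187.8, 208.6]
tcp_rot: [3.067, 1.568, -2.81]
contact_force: [-5.2, -1.9, 3.3]
opening: 0.199
```

Run:
```python
from h import *
s=st([650.5,188.3,208],23.1)
```

```text
t 5.3 pos [649.74 187.83 208.55] F [-5.19 -1.91  3.34] T [-0.21  0.81 -0.05] op 17.0 jawyaw 23.253382667765347 toolx [-0. -0. -1.] q [ 0.28  0.45  1.53 -0.    1.16 -0.13]
F along u,out,z: -5.5206807414124155 -0.2767917840909668 3.335869002545725
shift [ 0.76  0.47 -0.55]
rotvec [ 0. -0. -0.]
rotvec [0.   0.   3.14]
```

Call:
step_arm:
  rows:
    - [0, 0, 0, 0, 0, 0, 10]
    - [0, 0, 0, 0, 0, 0, 10]
    - [0, 0, 0, 0, 0, 0, 10]
    - [0, 0, 0.3, 0, 0, 0, 10]
    - [0, 0, 0.6, 0, 0, 0, 10]
    - [0, 0, 1, 0, 0, 0, 10]
    - [0, 0, 1, 0, 0, 0, 10]
    - [0, 0, 1, 0, 0, 0, 10]
  force: 14

```text
clock: 6.3
eef_pos: [649.7, 187.8, 209.4]
tcp_rot: [3.062, 1.567, -2.816]
contact_force: [-1.9, 0.3, -1.7]
opening: 0.204
```

Run:
```python
from h import *
s=st([650.5,188.3,208],23.1)
```

```text
t 6.3 pos [649.68 187.81 209.38] F [-1.94  0.28 -1.72] T [-0.1   0.22 -0.05] op 17.5 jawyaw 23.248184875566768 toolx [-0. -0. -1.] q [ 0.28  0.45  1.53 -0.    1.16 -0.13]
F along u,out,z: -1.6777822400383104 -1.0187942759500292 -1.7165065252904046
shift [ 0.82  0.49 -1.38]
rotvec [ 0. -0. -0.]
rotvec [0.01 0.   3.14]
```

Call:
step_arm:
  rows:
    - [0, 0, -0.8, 0, 0, 0, 10]
    - [-0.1, 0.5, -0.8, 0, 0, 0.002, 10]
    - [-0.2, 1, -0.8, 0, 0, 0.004, 10]
    - [-0.2, 1, 0, 0, 0, 0.004, 10]
    - [-0.2, 1, 0.6, 0, 0, 0.004, 10]
    - [-0.2, 1, 1.2, 0, 0, 0.004, 10]
    - [-0.2, 1, 1.7, 0, 0, 0.004, 10]
    - [-0.2, 1, 1.7, 0, 0, 0.004, 10]

```text
clock: 7.3
eef_pos: [649.4, 188.9, 210.3]
tcp_rot: [3.026, 1.567, -2.848]
contact_force: [2.3, 1.3, -13.1]
opening: 0.2
```

Run:
```python
from h import *
s=st([650.5,188.3,208],23.1)
```

```text
t 7.3 pos [649.41 188.87 210.27] F [  2.3    1.32 -13.09] T [ 0.26 -0.46 -0.06] op 17.1 jawyaw 23.47904568458953 toolx [-0. -0. -1.] q [ 0.28  0.45  1.53 -0.    1.16 -0.13]
F along u,out,z: 2.6299702024969864 -0.3081301450755204 -13.092951377824486
shift [ 1.09 -0.57 -2.27]
rotvec [ 0.   -0.   -0.01]
rotvec [0.01 0.   3.13]
```

Call:
step_arm:
  rows:
    - [0, 0, -1, 0, 0, 0, 10]
    - [0, 0, -1.2, 0, 0, 0, 10]
    - [-0.1, 0.5, -1.2, 0, 0, 0.002, 10]
    - [-0.2, 1, -1.2, 0, 0, 0.004, 10]
    - [-0.2, 1, -0.6, 0, 0, 0.004, 10]
    - [-0.2, 1, 0, 0, 0, 0.004, 10]
    - [-0.2, 1, 0.3, 0, 0, 0.004, 10]
    - [-0.2, 1, 0.3, 0, 0, 0.004, 10]

```text
clock: 8.3
eef_pos: [649.2, 189.9, 210.2]
tcp_rot: [3.032, 1.567, -2.837]
contact_force: [0.2, 0.6, -6.1]
opening: 0.202
```

Run:
```python
from h import *
s=st([650.5,188.3,208],23.1)
```

```text
t 8.3 pos [649.23 189.85 210.18] F [ 0.18  0.64 -6.08] T [ 0.12 -0.2  -0.08] op 17.3 jawyaw 23.709332135322015 toolx [-0. -0. -1.] q [ 0.28  0.45  1.53 -0.    1.16 -0.13]
F along u,out,z: 0.4137299232485054 -0.5206968219481046 -6.0795254933529375
shift [ 1.27 -1.55 -2.18]
rotvec [ 0.   -0.   -0.01]
rotvec [0.01 0.   3.13]
```

Call:
step_arm:
  rows:
    - [0, 0, -1, 0, 0, 0, 10]
    - [0, 0, -1.2, 0, 0, 0, 10]
    - [-0.1, 0.5, -1.2, 0, 0, 0.002, 10]
    - [-0.2, 1, -1.2, 0, 0, 0.004, 10]
    - [-0.2, 1, -0.6, 0, 0, 0.004, 10]
    - [-0.2, 1, 0, 0, 0, 0.004, 10]
    - [-0.2, 1, 0.5, 0, 0, 0.004, 10]
    - [-0.2, 1, 0.5, 0, 0, 0.004, 10]

```text
clock: 9.3
eef_pos: [649.0, 190.9, 210.2]
tcp_rot: [3.009, 1.566, -2.856]
contact_force: [0.7, -0.0, -7.1]
opening: 0.203
```

Run:
```python
from h import *
s=st([650.5,188.3,208],23.1)
```

```text
t 9.3 pos [649.02 190.9  210.24] F [ 0.72 -0.05 -7.07] T [ 0.1  -0.22 -0.04] op 17.3 jawyaw 23.938451506536627 toolx [-0. -0. -1.] q [ 0.28  0.45  1.53 -0.    1.16 -0.13]
F along u,out,z: 0.6451922239641329 0.3244253212560499 -7.069651055509295
shift [ 1.48 -2.6  -2.24]
rotvec [ 0.   -0.   -0.01]
rotvec [0.01 0.   3.13]
```

Call:
step_arm:
  rows:
    - [0, 0, -1, 0, 0, 0, 10]
    - [0, 0, -1.2, 0, 0, 0, 10]
    - [-0.1, 0.5, -1.2, 0, 0, 0.002, 10]
    - [-0.2, 1, -1.2, 0, 0, 0.004, 10]
    - [-0.2, 1, -0.6, 0, 0, 0.004, 10]
    - [-0.2, 1, 0, 0, 0, 0.004, 10]
    - [-0.2, 1, 0.5, 0, 0, 0.004, 10]
    - [-0.2, 1, 0.5, 0, 0, 0.004, 10]

```text
clock: 10.3
eef_pos: [648.8, 191.9, 210.3]
tcp_rot: [2.999, 1.566, -2.862]
contact_force: [1.3, 0.2, -7.0]
opening: 0.201
```

Run:
```python
from h import *
s=st([650.5,188.3,208],23.1)
```

```text
t 10.3 pos [648.8  191.93 210.29] F [ 1.34  0.2  -6.97] T [ 0.06 -0.24  0.02] op 17.2 jawyaw 24.166626239749927 toolx [-0. -0. -1.] q [ 0.29  0.45  1.53  0.    1.16 -0.14]
F along u,out,z: 1.3125077908083855 0.3398685504307668 -6.971486734169593
shift [ 1.7  -3.63 -2.29]
rotvec [ 0.   -0.   -0.02]
rotvec [0.01 0.   3.12]
```

Call:
step_arm:
  rows:
    - [0, 0, -1, 0, 0, 0, 10]
    - [0, 0, -1.3, 0, 0, 0, 10]
    - [-0.1, 0.5, -1.3, 0, 0, 0.002, 10]
    - [-0.2, 1, -1.3, 0, 0, 0.004, 10]
    - [-0.2, 1, -0.6, 0, 0, 0.004, 10]
    - [-0.2, 1, 0, 0, 0, 0.004, 10]
    - [-0.2, 1, 0.5, 0, 0, 0.004, 10]
    - [-0.2, 1, 0.5, 0, 0, 0.004, 10]

```text
clock: 11.3
eef_pos: [648.6, 193.0, 210.8]
tcp_rot: [2.983, 1.566, -2.874]
contact_force: [-0.8, 0.6, -3.1]
opening: 0.198
```

Run:
```python
from h import *
s=st([650.5,188.3,208],23.1)
```

```text
t 11.3 pos [648.57 192.97 210.78] F [-0.79  0.61 -3.08] T [ 0.07  0.03 -0.01] op 16.9 jawyaw 24.395209779963455 toolx [-0. -0. -1.] q [ 0.29  0.45  1.53  0.    1.16 -0.14]
F along u,out,z: -0.4870258869962927 -0.8697458559442646 -3.0785602344827105
shift [ 1.93 -4.67 -2.78]
rotvec [ 0.   -0.   -0.02]
rotvec [0.01 0.   3.12]
```

Call:
step_arm:
  rows:
    - [0, 0.2, 0.2, 0, 0, 0.001, 10]
    - [0, 0.3, 0.5, 0, 0, 0.001, 10]
    - [0, 0.3, 1, 0, 0, 0.001, 10]
    - [0, 0.3, 1.5, 0, 0, 0.001, 10]
    - [0, 0.3, 2, 0, 0, 0.001, 10]
    - [0, 0.3, 2.5, 0, 0, 0.001, 10]
    - [0, 0.3, 3, 0, 0, 0.001, 10]
    - [0, 0.3, 3, 0, 0, 0.001, 10]

```text
clock: 12.3
eef_pos: [648.5, 193.3, 213.8]
tcp_rot: [2.97, 1.566, -2.886]
contact_force: [-2.5, -1.2, -2.7]
opening: 0.202
```

Run:
```python
from h import *
s=st([650.5,188.3,208],23.1)
```

```text
t 12.3 pos [648.49 193.29 213.79] F [-2.52 -1.2  -2.75] T [-0.01  0.02 -0.01] op 17.2 jawyaw 24.45356323245335 toolx [-0. -0. -1.] q [ 0.29  0.45  1.53  0.    1.17 -0.14]
F along u,out,z: -2.791213743341749 0.1185867634499309 -2.7469734013031415
shift [ 2.01 -4.99 -5.79]
rotvec [ 0.   -0.   -0.02]
rotvec [0.01 0.   3.12]
```

Call:
step_arm:
  rows:
    - [-0.1, 0, 2, 0, 0, 0, 10]
    - [-0.2, -0.1, 4.2, 0, 0, 0, 10]
    - [-0.4, -0.2, 6.4, 0, 0, 0, 10]
    - [-0.6, -0.3, 8.6, 0, 0, 0, 10]
    - [-0.9, -0.4, 10.8, 0, 0, 0, 10]
    - [-1.2, -0.5, 13, 0, 0, 0, 10]
    - [-1.5, -0.6, 15.2, 0, 0, 0, 10]
    - [-1.8, -0.7, 17, 0, 0, 0, 10]

```text
clock: 13.3
eef_pos: [646.9, 192.6, 231.1]
tcp_rot: [2.991, 1.567, -2.865]
contact_force: [-0.4, -0.1, -2.6]
opening: 0.193
```

Run:
```python
from h import *
s=st([650.5,188.3,208],23.1)
ims=[]
for n in("scene","top"):
    im,d=vision.grab_frame(n)
    x=im[110:260,340:500] if n=="scene" else im[130:280,140:300]
    ims.append(cv2.resize(x,(400,375),interpolation=cv2.INTER_CUBIC))
cv2.imwrite("pics/a3.png",np.hstack(ims)[:,:,::-1])
```

```text
t 13.3 pos [646.88 192.57 231.06] F [-0.42 -0.1  -2.59] T [ 0.03 -0.26 -0.06] op 16.5 jawyaw 24.45166745722626 toolx [-0. -0. -1.] q [ 0.29  0.43  1.51  0.    1.2  -0.14]
F along u,out,z: -0.42720924224449575 -0.06932314559365758 -2.590284243435705
shift [  3.62  -4.27 -23.06]
rotvec [ 0.   -0.   -0.02]
rotvec [0.01 0.   3.12]
```

View pics/a3.png

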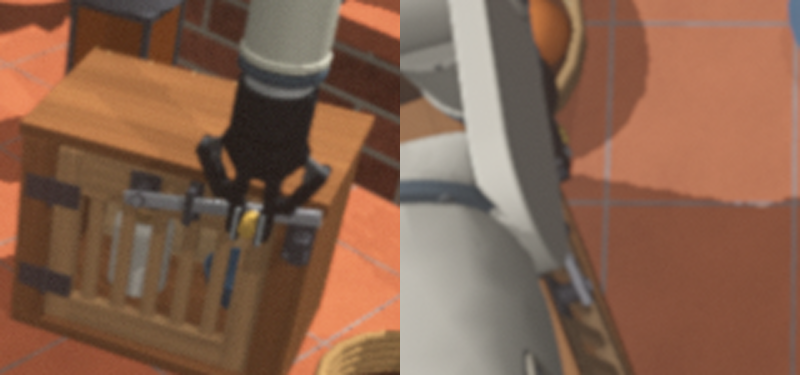

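```bash
cat >> h.py <<'E'
H=np.array([418.5,143.6])
def swing(phis,dz=None,H=H):
    s=r.sense();p=s["eef_pos"][:2]-H
    for i,f in enumerate(phis):
        c,sn=np.cos(f),-np.sin(f)
        d=np.array([[c,-sn],[sn,c]])@p-p
        print("[%.1f, %.1f, %.1f, 0, 0, %.3f, 10],"%(d[0],d[1],0 if dz is None else dz[i],-f),end=" ")
    print()
E
python3 - <<'E'
from h import *
swing([.005,.015,.03,.05,.075,.1,.125,.145])
E
```

```text
[0.2, -1.1, 0.0, 0, 0, -0.005, 10], [0.7, -3.4, 0.0, 0, 0, -0.015, 10], [1.4, -6.9, 0.0, 0, 0, -0.030, 10], [2.2, -11.5, 0.0, 0, 0, -0.050, 10], [3.0, -17.3, 0.0, 0, 0, -0.075, 10], [3.8, -23.0, 0.0, 0, 0, -0.100, 10], [4.3, -28.9, 0.0, 0, 0, -0.125, 10], [4.7, -33.5, 0.0, 0, 0, -0.145, 10],
```

Call:
step_arm:
  rows:
    - [0.2, -1.1, 0, 0, 0, -0.005, 10]
    - [0.7, -3.4, 0, 0, 0, -0.015, 10]
    - [1.4, -6.9, 0, 0, 0, -0.03, 10]
    - [2.2, -11.5, 0, 0, 0, -0.05, 10]
    - [3.0, -17.3, 0, 0, 0, -0.075, 10]
    - [3.8, -23, 0, 0, 0, -0.1, 10]
    - [4.3, -28.9, 0, 0, 0, -0.125, 10]
    - [4.7, -33.5, 0, 0, 0, -0.145, 10]

```text
clock: 14.4
eef_pos: [651.7, 158.6, 231.2]
tcp_rot: [2.998, 1.567, -3.005]
contact_force: [0.6, 1.5, -3.2]
opening: 0.202
```

Run:
```python
from h import *
s=st([650.5,188.3,208],23.1)
swing([.02,.045,.07,.1,.13,.16,.185,.2])
ims=[]
for n in("scene","top"):
    im,d=vision.grab_frame(n)
    x=im[110:260,340:500] if n=="scene" else im[130:280,140:300]
    ims.append(cv2.resize(x,(400,375),interpolation=cv2.INTER_CUBIC))
cv2.imwrite("pics/a4.png",np.hstack(ims)[:,:,::-1])
```

```text
t 14.4 pos [651.71 158.58 231.16] F [ 0.64  1.52 -3.23] T [ 0.16 -0.22 -0.03] op 17.3 jawyaw 16.04827062743869 toolx [-0. -0. -1.] q [ 0.24  0.43  1.52  0.    1.2  -0.04]
F along u,out,z: 1.1841818517618576 -1.1431865005267337 -3.228913181033426
shift [ -1.21  29.72 -23.16]
rotvec [ 0.   -0.    0.12]
rotvec [-0.01 -0.   -3.02]
[0.3, -4.7, 0.0, 0, 0, -0.020, 10], [0.4, -10.5, 0.0, 0, 0, -0.045, 10], [0.5, -16.3, 0.0, 0, 0, -0.070, 10], [0.3, -23.4, 0.0, 0, 0, -0.100, 10], [-0.0, -30.4, 0.0, 0, 0, -0.130, 10], [-0.6, -37.3, 0.0, 0, 0, -0.160, 10], [-1.2, -43.2, 0.0, 0, 0, -0.185, 10], [-1.7, -46.6, 0.0, 0, 0, -0.200, 10],
```

View pics/a4.png

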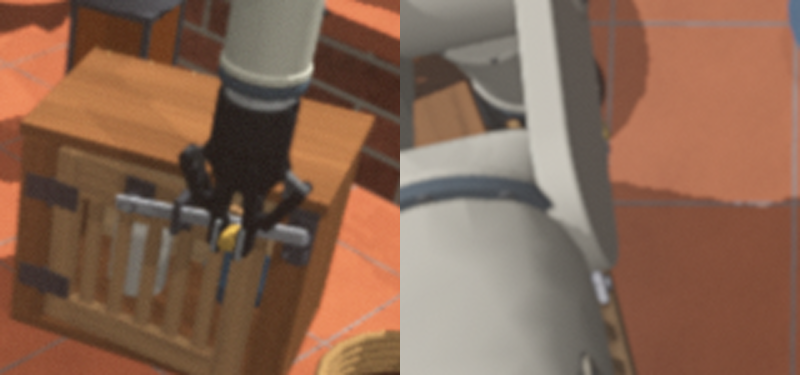

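Gate follows: the bar is in front of the keeper, its end at crop (305,235). Swing on with the bar still up.

Call:
step_arm:
  rows:
    - [0.3, -4.7, 0, 0, 0, -0.02, 10]
    - [0.4, -10.5, 0, 0, 0, -0.045, 10]
    - [0.5, -16.3, 0, 0, 0, -0.07, 10]
    - [0.3, -23.4, 0, 0, 0, -0.1, 10]
    - [0, -30.4, 0, 0, 0, -0.13, 10]
    - [-0.6, -37.3, 0, 0, 0, -0.16, 10]
    - [-1.2, -43.2, 0, 0, 0, -0.185, 10]
    - [-1.7, -46.6, 0, 0, 0, -0.2, 10]

```text
clock: 15.5
eef_pos: [650.0, 111.3, 231.2]
tcp_rot: [3.087, 1.567, -3.117]
contact_force: [0.3, 1.3, -2.7]
opening: 0.203
```

Run:
```python
from h import *
s=st([650.5,188.3,208],23.1)
M=R.from_euler("xyz",s["tcp_rot"]).as_matrix();print("F in jaw dir",s["contact_force"]@M[:,2],"out",s["contact_force"]@M[:,1])
swing([.02,.05,.08,.11,.14,.17,.195,.21])
```

```text
t 15.5 pos [650.02 111.29 231.17] F [ 0.34  1.29 -2.71] T [ 0.14 -0.32 -0.08] op 17.3 jawyaw 4.532035842910407 toolx [-0. -0. -1.] q [0.17 0.41 1.55 0.   1.19 0.09]
F along u,out,z: 0.813653127489293 -1.0525289571574927 -2.7116278945365333
shift [  0.48  77.01 -23.17]
rotvec [ 0.   -0.    0.32]
rotvec [-0.01 -0.   -2.82]
F in jaw dir 0.4468504375853301 out 1.256252216671849
[-0.7, -4.6, 0.0, 0, 0, -0.020, 10], [-1.9, -11.5, 0.0, 0, 0, -0.050, 10], [-3.3, -18.4, 0.0, 0, 0, -0.080, 10], [-4.9, -25.2, 0.0, 0, 0, -0.110, 10], [-6.8, -32.0, 0.0, 0, 0, -0.140, 10], [-8.8, -38.7, 0.0, 0, 0, -0.170, 10], [-10.6, -44.2, 0.0, 0, 0, -0.195, 10], [-11.8, -47.6, 0.0, 0, 0, -0.210, 10],
```

Call:
step_arm:
  rows:
    - [-0.4, -4.6, -3, 0, 0, -0.02, 10]
    - [-1.2, -11.5, -6, 0, 0, -0.05, 10]
    - [-2.2, -18.4, -9, 0, 0, -0.08, 10]
    - [-3.5, -25.2, -12, 0, 0, -0.11, 10]
    - [-5.1, -32.1, -15, 0, 0, -0.14, 10]
    - [-6.9, -38.8, -18, 0, 0, -0.17, 10]
    - [-8.6, -44.4, -20.5, 0, 0, -0.195, 10]
    - [-9.8, -47.8, -22, 0, 0, -0.21, 10]

```text
clock: 16.5
eef_pos: [639.9, 63.1, 208.9]
tcp_rot: [3.098, 1.566, 2.965]
contact_force: [-0.7, 0.9, 0.8]
opening: 0.2
```

Run:
```python
from h import *
s=st([650.5,188.3,208],23.1)
M=R.from_euler("xyz",s["tcp_rot"]).as_matrix();print("F in jaw dir",s["contact_force"]@M[:,2],"out",s["contact_force"]@M[:,1])
swing([.02,.06,.11,.16,.21,.26,.30,.32])
```

```text
t 16.5 pos [639.94  63.14 208.95] F [-0.74  0.93  0.79] T [ 0.25  0.44 -0.05] op 17.1 jawyaw -7.578174471671173 toolx [-0.  0. -1.] q [0.1  0.4  1.61 0.   1.13 0.23]
F along u,out,z: -0.31307536429136873 -1.1405023886893288 0.7856887357298791
shift [ 10.56 125.16  -0.95]
rotvec [ 0.   -0.    0.54]
rotvec [-0.01 -0.   -2.61]
F in jaw dir -0.8545622199318604 out 0.8212986718967478
[-1.7, -4.4, 0.0, 0, 0, -0.020, 10], [-5.2, -13.1, 0.0, 0, 0, -0.060, 10], [-10.2, -23.8, 0.0, 0, 0, -0.110, 10], [-15.6, -34.3, 0.0, 0, 0, -0.160, 10], [-21.6, -44.4, 0.0, 0, 0, -0.210, 10], [-28.1, -54.2, 0.0, 0, 0, -0.260, 10], [-33.7, -61.8, 0.0, 0, 0, -0.300, 10], [-36.6, -65.6, 0.0, 0, 0, -0.320, 10],
```

Call:
step_arm:
  rows:
    - [-1.7, -4.4, 0, 0, 0, -0.02, 10]
    - [-5.2, -13.1, 0, 0, 0, -0.06, 10]
    - [-10.2, -23.8, 0, 0, 0, -0.11, 10]
    - [-15.6, -34.3, 0, 0, 0, -0.16, 10]
    - [-21.6, -44.4, 0, 0, 0, -0.21, 10]
    - [-28.1, -54.2, 0, 0, 0, -0.26, 10]
    - [-33.7, -61.8, 0, 0, 0, -0.3, 10]
    - [-36.6, -65.6, 0, 0, 0, -0.32, 10]

```text
clock: 17.5
eef_pos: [603.0, -3.0, 209.0]
tcp_rot: [3.076, 1.567, 2.622]
contact_force: [1.0, 0.9, 1.0]
opening: 0.198
```

Run:
```python
from h import *
s=st([650.5,188.3,208],23.1)
M=R.from_euler("xyz",s["tcp_rot"]).as_matrix();print("F in jaw dir",s["contact_force"]@M[:,2],"out",s["contact_force"]@M[:,1])
swing([.02,.06,.11,.16,.21,.26,.30,.32])
```

```text
t 17.5 pos [603.02  -3.02 209.01] F [1.04 0.88 0.96] T [ 0.35  0.22 -0.06] op 16.9 jawyaw -26.03060053061435 toolx [-0.  0. -1.] q [-0.01  0.34  1.7   0.    1.1   0.44]
F along u,out,z: 1.3013497080374101 -0.4000561141934962 0.9562691915718887
shift [ 47.48 191.32  -1.01]
rotvec [-0.   -0.    0.86]
rotvec [-0.01  0.   -2.28]
F in jaw dir 0.5449523943498841 out 1.2461206741351096
[-3.0, -3.7, 0.0, 0, 0, -0.020, 10], [-9.1, -10.8, 0.0, 0, 0, -0.060, 10], [-17.2, -19.4, 0.0, 0, 0, -0.110, 10], [-25.7, -27.5, 0.0, 0, 0, -0.160, 10], [-34.6, -35.2, 0.0, 0, 0, -0.210, 10], [-43.9, -42.5, 0.0, 0, 0, -0.260, 10], [-51.6, -48.0, 0.0, 0, 0, -0.300, 10], [-55.5, -50.6, 0.0, 0, 0, -0.320, 10],
```

Call:
step_arm:
  rows:
    - [-3, -3.7, 0, 0, 0, -0.02, 10]
    - [-9.1, -10.8, 0, 0, 0, -0.06, 10]
    - [-17.2, -19.4, 0, 0, 0, -0.11, 10]
    - [-25.7, -27.5, 0, 0, 0, -0.16, 10]
    - [-34.6, -35.2, 0, 0, 0, -0.21, 10]
    - [-43.9, -42.5, 0, 0, 0, -0.26, 10]
    - [-51.6, -48, 0, 0, 0, -0.3, 10]
    - [-55.5, -50.6, 0, 0, 0, -0.32, 10]

```text
clock: 18.5
eef_pos: [547.0, -54.0, 209.1]
tcp_rot: [3.049, 1.567, 2.273]
contact_force: [1.3, 1.9, 0.3]
opening: 0.203
```

Run:
```python
from h import *
s=st([650.5,188.3,208],23.1)
M=R.from_euler("xyz",s["tcp_rot"]).as_matrix();print("F in jaw dir",s["contact_force"]@M[:,2],"out",s["contact_force"]@M[:,1])
swing([.02,.06,.11,.16,.20,.23,.25,.26])
# circle fit (bar-down radius 235.4; lifted points slightly shorter)
from scipy.optimize import least_squares
P=np.array([[649.7,187.8],[649.02,190.9],[639.94,63.14],[603.02,-3.02],s["eef_pos"][:2]])
f=least_squares(lambda x:np.hypot(*(P-x[:2]).T)-x[2],[418,143,235]);print(f.x,f.fun)
p=s["eef_pos"][:2]-f.x[:2];print("ang deg",np.degrees(np.arctan2(*(P[0]-f.x[:2])[::-1])-np.arctan2(*p[::-1])))
```

```text
t 18.5 pos [547.03 -53.98 209.11] F [1.3  1.86 0.3 ] T [ 0.35  0.02 -0.08] op 17.3 jawyaw -44.48092674576891 toolx [-0.  0. -1.] q [-0.1   0.26  1.82  0.    1.07  0.67]
F along u,out,z: 1.9283779304949618 -1.1949127748674908 0.3003888382760516
shift [103.47 242.28  -1.11]
rotvec [-0.   -0.    1.18]
rotvec [-0.    0.   -1.96]
F in jaw dir -0.37040607181260643 out 2.2384583695053073
[-4.0, -2.5, 0.0, 0, 0, -0.020, 10], [-12.1, -7.4, 0.0, 0, 0, -0.060, 10], [-22.5, -12.9, 0.0, 0, 0, -0.110, 10], [-33.1, -18.0, 0.0, 0, 0, -0.160, 10], [-41.8, -21.6, 0.0, 0, 0, -0.200, 10], [-48.4, -24.1, 0.0, 0, 0, -0.230, 10], [-52.9, -25.7, 0.0, 0, 0, -0.250, 10], [-55.1, -26.4, 0.0, 0, 0, -0.260, 10], 
[418.85 143.11 235.11] [ 0.03 -0.03  0.   -0.    0.  ]
ang deg 67.91808454009943
```

Call:
step_arm:
  rows:
    - [-4, -2.5, 0, 0, 0, -0.02, 10]
    - [-12.1, -7.4, 0, 0, 0, -0.06, 10]
    - [-22.5, -12.9, 0, 0, 0, -0.11, 10]
    - [-33.1, -18, 0, 0, 0, -0.16, 10]
    - [-41.8, -21.6, 0, 0, 0, -0.2, 10]
    - [-48.4, -24.1, 0, 0, 0, -0.23, 10]
    - [-52.9, -25.7, 0, 0, 0, -0.25, 10]
    - [-55.1, -26.4, 0, 0, 0, -0.26, 10]

```text
clock: 19.5
eef_pos: [491.8, -80.4, 209.1]
tcp_rot: [3.025, 1.567, 1.988]
contact_force: [0.4, 0.6, 0.3]
opening: 0.198
```

Run:
```python
from h import *
s=st([650.5,188.3,208],23.1)
H2=np.array([418.85,143.11]);p=s["eef_pos"][:2]-H2
a=np.arctan2(187.8-H2[1],649.7-H2[0])-np.arctan2(p[1],p[0]);print(np.degrees(a),np.hypot(*p))
rem=np.pi/2-a;print(rem)
swing([rem*k for k in(.1,.25,.45,.65,.8,.92,1,1)],H=H2)
ims=[]
for n in("scene","top"):
    im,d=vision.grab_frame(n)
    x=im[110:310,300:500] if n=="scene" else im[130:330,140:340]
    ims.append(cv2.resize(x,(400,400),interpolation=cv2.INTER_CUBIC))
cv2.imwrite("pics/a5.png",np.hstack(ims)[:,:,::-1])
```

```text
t 19.5 pos [491.75 -80.44 209.14] F [0.45 0.64 0.34] T [ 0.43 -0.02 -0.09] op 16.9 jawyaw -59.420484751679275 toolx [-0.  0. -1.] q [-0.17  0.18  1.92  0.    1.04  0.87]
F along u,out,z: 0.6610230051572376 -0.4131562952215749 0.3449043485365668
shift [158.75 268.74  -1.14]
rotvec [-0.   -0.    1.44]
rotvec [-0.   0.  -1.7]
82.89450372936565 235.13602815869706
0.12401430491074739
[-2.8, -0.9, 0.0, 0, 0, -0.012, 10], [-7.0, -2.2, 0.0, 0, 0, -0.031, 10], [-12.6, -3.7, 0.0, 0, 0, -0.056, 10], [-18.2, -5.1, 0.0, 0, 0, -0.081, 10], [-22.5, -6.1, 0.0, 0, 0, -0.099, 10], [-25.9, -6.8, 0.0, 0, 0, -0.114, 10], [-28.2, -7.3, 0.0, 0, 0, -0.124, 10], [-28.2, -7.3, 0.0, 0, 0, -0.124, 10],
```

View pics/a5.png

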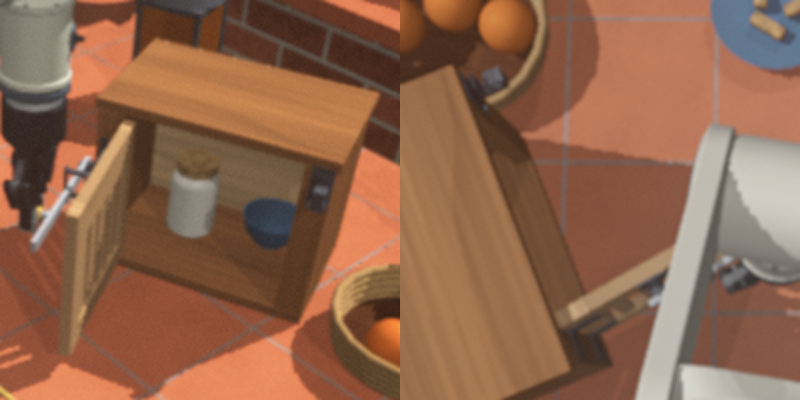

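The gate stands about 83° open with the jar and bowl visible (left half around (195,205) and (270,220)). Finish the last few degrees.

Call:
step_arm:
  rows:
    - [-2.8, -0.9, 0, 0, 0, -0.012, 10]
    - [-7, -2.2, 0, 0, 0, -0.031, 10]
    - [-12.6, -3.7, 0, 0, 0, -0.056, 10]
    - [-18.2, -5.1, 0, 0, 0, -0.081, 10]
    - [-22.5, -6.1, 0, 0, 0, -0.099, 10]
    - [-25.9, -6.8, 0, 0, 0, -0.114, 10]
    - [-28.2, -7.3, 0, 0, 0, -0.124, 10]
    - [-28.2, -7.3, 0, 0, 0, -0.124, 10]

```text
clock: 20.6
eef_pos: [463.2, -87.8, 209.1]
tcp_rot: [-3.083, 1.566, 2.039]
contact_force: [-0.5, 1.1, 2.6]
opening: 0.201
```

Run:
```python
from h import *
s=st([650.5,188.3,208],23.1)
H2=np.array([418.85,143.11]);p=s["eef_pos"][:2]-H2
a=np.arctan2(187.8-H2[1],649.7-H2[0])-np.arctan2(p[1],p[0]);print(np.degrees(a),np.hypot(*p))
# gate top edge direction vs roof, top view: fit plane to gate points in scene view
im,d=vision.grab_frame("scene");P=cloud("scene",d).reshape(-1,3)
q=(P[:,:2]-H2); u1=u0[:2];o1=out0[:2]
au=q@u1;ao=q@o1
m=(ao>15)&(ao<235)&(abs(au)<40)&(P[:,2]>40)&(P[:,2]<242)
from scipy.stats import theilslopes
print(m.sum(),np.percentile(au[m],[5,25,50,75,95]))
mm=m&(au>0); t=theilslopes(au[mm][::5],ao[mm][::5]);print(t)
ims=[]
for n in("scene","top"):
    im,d=vision.grab_frame(n)
    x=im[110:310,300:500] if n=="scene" else im[130:330,140:340]
    ims.append(cv2.resize(x,(400,400),interpolation=cv2.INTER_CUBIC))
cv2.imwrite("pics/a6.png",np.hstack(ims)[:,:,::-1])
```

```text
t 20.6 pos [463.24 -87.81 209.08] F [-0.49  1.11  2.55] T [ 0.34  0.1  -0.15] op 17.2 jawyaw -66.50515059041903 toolx [-0.  0. -1.] q [-0.19  0.14  1.97  0.    1.03  0.97]
F along u,out,z: -0.011718455357417163 -1.2087155296249665 2.553070033157674
shift [187.26 276.11  -1.08]
rotvec [-0.   -0.    1.56]
rotvec [-0.    0.   -1.58]
90.07614706125186 235.1479282592326
2176 [-19.96   9.95  12.71  15.98  17.17]
TheilslopesResult(slope=np.float64(0.0007746911934520235), intercept=np.float64(13.219730362161672), low_slope=np.float64(-0.0030428810978444442), high_slope=np.float64(0.005043100742598502))
```

View pics/a6.png

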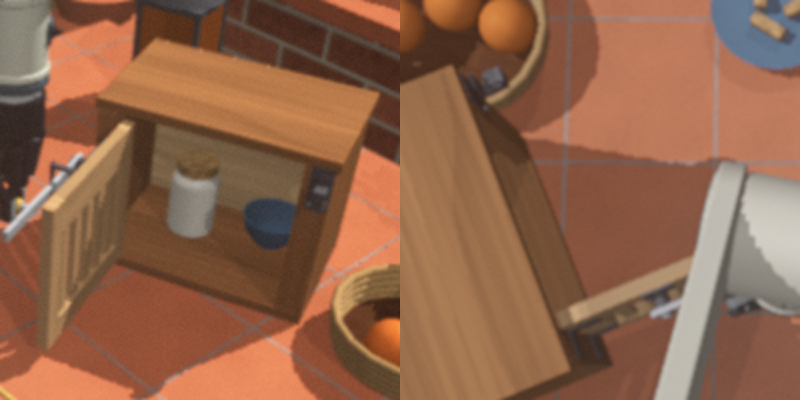

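Call:
step_arm:
  rows:
    - [0, 0, 0, 0, 0, 0, 12]
    - [0, 0, 0, 0, 0, 0, 17]
    - [0, 0, 0, 0, 0, 0, 19]
    - [0, 0, 0, 0, 0, 0, 22]
    - [0, 0, 0, 0, 0, 0, 26]
    - [0, 0, 0, 0, 0, 0, 30]
    - [0, 0, 0, 0, 0, 0, 34]
    - [0, 0, 0, 0, 0, 0, 34]

```text
clock: 21.75
eef_pos: [463.4, -87.7, 209.0]
tcp_rot: [-3.076, 1.566, 2.047]
contact_force: [0.1, 0.0, 0.1]
opening: 0.399
```

Run:
```python
from h import *
s=st([650.5,188.3,208],23.1)
```

```text
t 21.75 pos [463.41 -87.73 209.02] F [0.07 0.03 0.1 ] T [0.02 0.05 0.02] op 34.1 jawyaw -66.47877866619771 toolx [-0.  0. -1.] q [-0.19  0.14  1.97  0.    1.03  0.97]
F along u,out,z: 0.07594111854760949 0.00036300413974489095 0.10014100249776894
shift [187.09 276.03  -1.02]
rotvec [-0.   -0.    1.56]
rotvec [-0.    0.   -1.58]
```

Released with no contact force. Rise straight up.

Call:
step_arm:
  rows:
    - [0, 0, 3, 0, 0, 0, 34]
    - [0, 0, 10, 0, 0, 0, 34]
    - [0, 0, 22, 0, 0, 0, 34]
    - [0, 0, 40, 0, 0, 0, 34]
    - [0, 0, 60, 0, 0, 0, 34]
    - [0, 0, 80, 0, 0, 0, 34]
    - [0, 0, 100, 0, 0, 0, 34]
    - [0, 0, 110, 0, 0, 0, 34]

```text
clock: 22.75
eef_pos: [463.9, -87.8, 320.8]
tcp_rot: [2.664, 1.567, 1.503]
contact_force: [0.2, -0.2, 0.5]
opening: 0.397
```

Call:
step_arm:
  rows:
    - [-10, -20, 10, 0, 0, 0, 34]
    - [-20, -50, 20, 0, 0, 0, 34]
    - [-35, -90, 30, 0, 0, 0, 34]
    - [-50, -130, 30, 0, 0, 0, 34]
    - [-65, -170, 30, 0, 0, 0, 34]
    - [-80, -200, 30, 0, 0, 0, 34]
    - [-90, -220, 30, 0, 0, 0, 34]
    - [-90, -220, 30, 0, 0, 0, 34]

```text
clock: 23.75
eef_pos: [373.2, -308.7, 350.8]
tcp_rot: [2.752, 1.567, 1.59]
contact_force: [-0.2, -0.0, 0.1]
opening: 0.4
```

Run:
```python
from h import *
s=st()
H2=np.array([418.85,143.11])
im,d=vision.grab_frame("scene");P=cloud("scene",d).reshape(-1,3)
q=P[:,:2]-H2;au=q@u0[:2];ao=q@out0[:2]
from scipy.stats import theilslopes
m=(ao>15)&(ao<235)&(au>0)&(au<40)&(P[:,2]>40)&(P[:,2]<242);print(m.sum(),theilslopes(au[m][::5],ao[m][::5])[:2])
cv2.imwrite("pics/f_scene.png",im[:,:,::-1])
im,d=vision.grab_frame("top");cv2.imwrite("pics/f_top.png",im[:,:,::-1])
P=cloud("top",d).reshape(-1,3);q=P[:,:2]-H2;au=q@u0[:2];ao=q@out0[:2]
m=(ao>25)&(ao<225)&(au>-3)&(au<25)&(P[:,2]>228)&(P[:,2]<245);print("top edge",m.sum(),theilslopes(au[m],ao[m])[:2])
hsv=cv2.cvtColor(im,cv2.COLOR_RGB2HSV).reshape(-1,3)
k=(hsv[:,0]>15)&(hsv[:,0]<32)&(hsv[:,1]>110)&(hsv[:,2]>110)&(np.hypot(P[:,0]-463,P[:,1]+88)<35)&(P[:,2]>200);print("knob",k.sum(),P[k].mean(0),P[k][:,2].max())
```

```text
t 23.75 pos [ 373.23 -308.74  350.81] F [-0.24 -0.    0.09] T [-0.02  0.05 -0.04] op 34.2 jawyaw -66.60863943780832 toolx [-0.  0. -1.] q [-0.7   0.03  1.77  0.    1.35  0.47]
F along u,out,z: -0.2226801639427029 -0.09476456615041838 0.08501324652864706
1957 (np.float64(0.002194562380229734), np.float64(12.97444794146361))
top edge 79 (np.float64(-0.0019593640200235977), np.float64(-0.554785738970055))
knob 100 [461.89 -86.42 235.1 ] 239.9518660193745
```

View pics/f_scene.png

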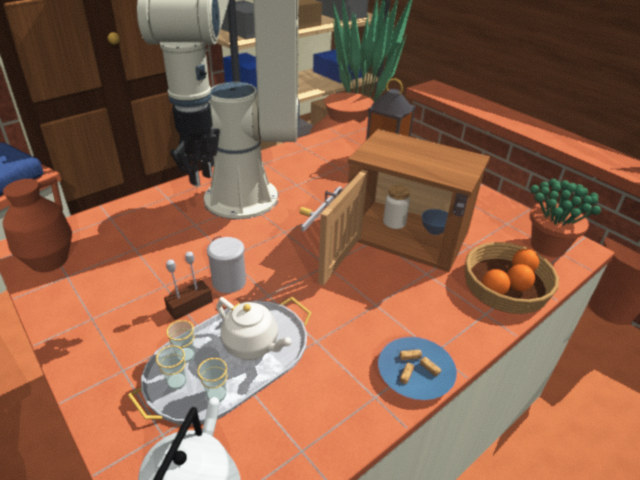

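View pics/f_top.png

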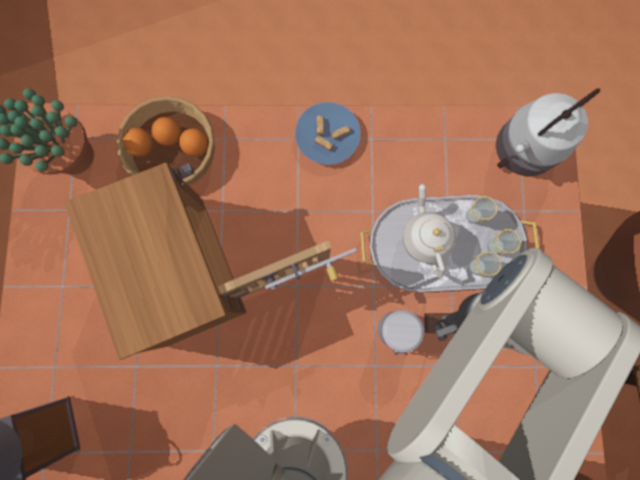

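Run:
```python
from h import *
im,d=vision.grab_frame("top");P=cloud("top",d).reshape(-1,3)
q=P[:,:2]-np.array([418.85,143.11]);ao=q@out0[:2];au=-(q@u0[:2])
# bar: along gate (ao) 90..295, au = 19..25 out of gate face
m=(ao>85)&(ao<300)&(au>17)&(au<27)&(P[:,2]>215)&(P[:,2]<275)
from scipy.stats import theilslopes
print(m.sum(),theilslopes(P[m,2],ao[m])[:2])
for a in range(85,300,20):
    k=m&(ao>=a)&(ao<a+20);print(a,k.sum(),np.median(P[k,2]) if k.any() else None)
s=r.sense();print(s["clock"],abs(s["qvel"]).max())
```

```text
360 (np.float64(-0.007121353865851625), np.float64(236.08463771287146))
85 33 235.11818493421265
105 39 235.33631572435456
125 34 234.86341812267142
145 39 237.3999685214808
165 33 234.8844354956094
185 35 234.15344381444572
205 33 234.19321914499665
225 32 234.6580905645048
245 34 234.0195029118558
265 35 234.24445133479514
285 13 234.41216935959574
23.9 0.009587315317975976
```

Bar level, gate square, robot clear and at rest.

Run:
```python
from rig import order
print(order.sign_off())
```

```text
the job is handed in; nothing more can be done
None
```

The cupboard is open. The gate stands square to the front with the bar back down, and I handed the job in at about 24 s.

**What I did:**
- I took the knob lightly at 14 N and eased the gate in by about 1.2 mm at a time, measured at the keeper, testing with a small lift after each step.
- The bar came free at about 6 mm. I lifted it 22 mm at the knob, swung it out past the keeper and lowered it again.
- I then swung the gate on round to 90°, let go and rose clear.

**Last checks:**
- **Gate angle:** 90.1° by the arm's arc. After release, the gate's face and its top edge measured within about 0.13° of square, one to each side.
- **Bar:** level, with its top at 234–235 mm all along, apart from one reading of 237 mm that I took to be the staple.
- **Robot:** clear of everything, no contact force, joints practically still.
- **Other things:** by eye, everything else sits as it did in the first pictures.

**Less clean:** the first lift test pulled 13 N at the knob, which I work out as about 8 N at the keeper, under the 10 N limit. I made the later lifts gentler; they showed about 7 N at the knob.

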